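# Lubricate a safe-lock bolt and run its test cycle

### The job

Lubricate the lock bolt: with the dust cover on the controller box still shut, press the spray can's nozzle cap fully down for about half a second and let it spring back up. Then slide the dust cover fully open, press the button beneath it fully down for a moment and release it, and slide the cover fully shut again. Do not disturb the screwdriver, wrench or padlock lying around.

Things in the scene. Friction and masses are not known exactly. Their poses are not given: they have to be found in the camera images.
- lock_plate: Fixed grey tray, 170 mm (x) by 295 mm (y = -100 to 195 mm), lips 22 mm high. Origin on the bench (z = 0), between lock case and controller box; z up. Along +y: bolt and steel lock case (y = -105 to -10 mm, up to 41 mm high), then the grey controller box (x = -65 to 65, y = 5 to 185 mm, deck 44 mm high).
- cover (a joint): Dust cover travel in m: 0 = fully shut over the button (stop), 0.080 = fully open (stop), moving along +y of lock_plate. Starts 0 to 6 mm from shut. Stiff slide, about 1.5 N, stays where left. It rides on two rails along y (x = 41 to 53 mm either side, tops 60 mm above the bench); stops between them, 56 mm high, at y = 12 and 178 mm.
- cover_grip (a point): Top centre of the upright grip rib on the dark steel dust cover, at lock_plate (0, 55 mm + joint, 99 mm); axes parallel to lock_plate. Rib: 50 mm along x, 12 mm thick along y (the sliding direction), 35 mm tall, on the middle of the cover plate (114 mm in x, 74 mm in y, upper face 64 mm above the bench).
- button (a joint): Travel of the push button in m: 0 = up, 0.006 = fully down. Sprung: starts to move at about 1.5 N, fully down at about 5 N, springs back by itself.
- button_top (a point): Centre of the top of the round steel push button (38 mm diameter), 54 mm above the bench when up (10 mm above the deck, 6 mm below the rails' tops), at lock_plate (0, 55 mm). It is under the cover, hidden until the cover is opened.
- can_stand: Fixed steel bench stand (80 mm disc foot, 12 mm high, with a post on its -x side) clamping an upright aluminium spray can 45 mm in diameter; it stands beside the bolt end of the tray, 155 to 185 mm from lock_plate's origin along its -y. Origin: centre of the foot on the bench; z up.
- nozzle (a joint): Travel of the spray can's nozzle cap in m: 0 = up, 0.006 = fully down. Sprung: starts to move at about 2.4 N, fully down at about 8 N, springs back by itself.
- nozzle_top (a point): Centre of the flat top of the round white nozzle cap (32 mm diameter, 24 mm tall) on the spray can's axis, 163 mm above the bench when up. A thin white tube leads from the cap's side down to the bolt.
- screwdriver: Loose screwdriver, 180 mm long, lying on the bench on the robot's side of the tray. Bystander.
- wrench: Loose steel wrench, 160 mm long, lying on the bench beyond the tray. Bystander.
- padlock: Loose brass padlock, body 50 x 60 x 22 mm with a steel shackle, lying on the bench beyond the tray. Bystander.
Things that resemble listed ones, but are neither listed nor needed, are in the scene too. Of the things that look like the can_stand, the largest one is meant.

How it is judged:
By the outcome, as a careful person would: the job done as asked, in the order asked, and still so for the second after the job is handed in, with the robot touching nothing.
It also fails if it takes over 72 s, if anything falls off the work surface, if the arm or the gripper's body presses on something with over 40 N, if the wrist force passes 120 N, or if a joint passes its speed limit or range.

### The arm

A 7-joint arm with a two-finger parallel gripper is mounted at the origin on the work surface. World frame = base frame: x ahead of the robot, y to its left, z up, the work surface at z = 0. Lengths are in m, angles in rad, forces in N, time in s.
With the tool pointing down it reaches from about 0.425 to 0.95 m from the base axis. Payload 4.7 kg.
Tool frame: the origin (TCP) lies at the centre of the arm's flange, where the gripper is bolted on; the fingertips stand 182 mm ahead of it and the grasp point (between the pads) lies 164 mm ahead of it (bot.grip_depth is the distance from the TCP to the grasp point, in m); z points along the fingers, y is the direction in which the jaws open and shut (so a half turn about z gives the same grasp; the last joint's range is limited). The gripper opens to 87 mm and grips with 3 to 60 N. Pads are 19 mm wide; open, the fingers measure 117 mm over their backs; the gripper's body (75 mm by 190 mm) begins 51 mm behind the grasp point.
Start: joints at [-1.192, 0.469, -0.049, 1.532, 0.024, 1.141, -0.082], TCP at [0.268, 0.62, 0.405] pointing down, gripper open.
Joint ranges: [-2.59, 2.59], [-0.33, 1.99], [-1.39, 1.29], [0.1, 2.45], [-1.04, 4.18], [0.21, 1.99], [-2.66, 2.66]. Speed limits (rad/s): [2.57, 2.57, 3.14, 3.14, 3.14, 3.14, 3.14].

### API

Orientations are given as a rotation vector (axis times angle).
In Python, from bench import bot, get_image, camera_info, trace, tip_of gives the robot as it stands. The module is installed in compiled form; this text tells all that it offers.
- The arm moves only by the tool servo_tool, never from a script. Its argument "deltas" is a list of rows, each an object with "slide": the shift along the tool's x, y, z in m, a list of three; "turn": the turn about the tool's z in degrees. In form: [{"slide": [dx, dy, dz], "turn": turn}, ...]. A call has 1 to 12 rows; each row is the pose to reach, as a shift and turn from the pose commanded when the call began, along the tool's axes at that moment; what a row does not reach only later rows make up. A row lasts 1/10 s, in which the tool goes at most 50 mm and 8.59 degrees, less where a joint would pass 70% of its speed; a pose out of reach is approached as far as the arm can. A call with a gripper value outside its range is refused whole. "hand" is the finger opening in m, from 0 to 0.087, set as the call begins (left out, the last holds). The fingers move at their own pace and stop on an object; "grip_force" is the grip in N (left out, the last holds). Time passes only in rows, so rows that repeat a pose let the fingers close. It gives the time, the measured TCP pose, the force and the opening at its end, in the units of the state.
- bot.state(): the state, without advancing time (a new reading comes with each control period).
- get_image(name): name is "scene" or "top" or "wrist"; returns the picture (480x640x3 uint8, red, green, blue); there is no depth.
- camera_info(name): a dict with "vfov" (degrees; the focal length in pixels is half the picture's height over the tangent of half this angle, whatever the lens; pixels are square), "cx", "cy" (the principal point, pixels), "dist_coeffs" ([k1, k2, p1, p2, k3] as OpenCV has them; the pictures are not rectified), "eye" and "orientation" of the camera in the world. Camera axes: x right, y down, z forward; pixel columns grow to the right and rows downward; lengths in m; the calibration is good to about 2 mm. A picture is of the moment at which its call begins: read the wrist's pose just before it. camera_info takes no time and is no camera call; for the wrist camera it gives the pose at the moment of the call.
- bot.close_job(): hands the job in, once; it reports no verdict.
Trained networks look in the newest picture that a camera, given by its name, has taken for a name from the list of things; names that differ only in an ending like _2 or _b are one class to them, and where a whole thing is asked for, a point or a joint stands for the part that bears it (a point fixed in the world has none). Each returns a list of dicts, best first, with "confidence" (0 to 1); they miss things now and then, are a little off and sometimes report something else, mostly with a low value. They report only what shows in the picture. A call takes as long as a camera call. They do not tell look-alikes from the thing itself.
- trace(camera, thing): "pixels" (480x640 bool, what is visible of it) and "extent" ([centre column, centre row, width, height] in pixels, round what is visible of it).
- tip_of(camera, thing): "at" ([column, row] in pixels: a listed point, or the origin of a listed thing).
The state is a dict: "time": time; "qpos": joint angles; "qvel": joint speeds; "tau": joint torques, N m; "ee_pos": TCP position; "tool_rot": TCP orientation; "contact_force": force on the tool from outside, world axes, zero at the start; "wrist_torque": the same for the moment, N m; "gripper_width": opening from 0.0 (shut) to 1.0 (fully open).
Only numpy, scipy, OpenCV 4.12 (cv2) and the standard library are available. Lean on these libraries where they do the work, as an engineer would, in place of code of your own. Each camera call takes 0.05 s, during which the arm holds its last target. There are 200 camera calls.

## Working session

There is one attempt and no reset: what is moved stays moved. The work goes in short steps, Python scripts to look and compute and a tool call to move; the robot and the scene stay as the last step left them, time stands still between calls to the robot, and variables do not carry over. Pictures are saved under pics/ and viewed, on a budget of 10 in all, crops included, one or two more only if the job needs it, and the job is handed in when it is done.

Besides the shell and the picture viewer there is one more tool, called as name([rows], argument=value, ...), one row to a line, values as JSON. servo_tool: Moves the arm, as the interface text tells. Its arguments: {"type":"object","properties":{"deltas":{"type":"array","items":{"type":"object","properties":{"slide":{"type":"array","items":{"type":"number"}},"turn":{"type":"number"}}}},"hand":{"type":"number"},"grip_force":{"type":"number"}},"required":["deltas"]}

```bash
mkdir -p pics; cat > h.py <<'E'
import numpy as np, cv2
from scipy.spatial.transform import Rotation as R
from bench import bot, get_image, camera_info, trace, tip_of
def K(ci):
    f=240/np.tan(np.radians(ci['vfov'])/2)
    return np.array([[f,0,ci['cx']],[0,f,ci['cy']],[0,0,1.]])
def rot(o):
    o=np.array(o,float)
    return o if o.shape==(3,3) else R.from_rotvec(o).as_matrix()
def ray(ci,px):
    p=cv2.undistortPoints(np.array(px,float).reshape(1,1,2),K(ci),np.array(ci['dist_coeffs'],float)).ravel()
    return np.array(ci['eye']),rot(ci['orientation'])@np.array([p[0],p[1],1])
def atz(ci,px,z):
    e,d=ray(ci,px); return e+d*(z-e[2])/d[2]
def proj(ci,P):
    Rm=rot(ci['orientation']); 
    return cv2.projectPoints((np.atleast_2d(P)-np.array(ci['eye']))@Rm,np.zeros(3),np.zeros(3),K(ci),np.array(ci['dist_coeffs'],float))[0].reshape(-1,2)
def snap(cam,name):
    ci=camera_info(cam); im=get_image(cam); cv2.imwrite('pics/'+name+'.png',im[:,:,::-1]); return ci,im
E
python3 - <<'E'
from h import *
np.set_printoptions(precision=4,suppress=True)
ims=[]
H={'cover_grip':.099,'nozzle_top':.163,'can_stand':0,'lock_plate':0,'button_top':.054,'screwdriver':.01,'wrench':0.005,'padlock':.011}
for c in ('scene','top'):
    ci,im=snap(c,c+'0'); print(c,ci)
    for t,z in H.items():
        for d in tip_of(c,t)[:3]: print(t,np.round(d['at']),round(d['confidence'],2),atz(ci,d['at'],z))
s=bot.state(); print(s)
ci=camera_info('wrist');print(ci)
E
```

```text
scene {'vfov': 48.4482413875963, 'cx': 328.4978968761661, 'cy': 240.27528669945144, 'dist_coeffs': array([-0.0848,  0.    ,  0.    ,  0.    ,  0.    ]), 'eye': array([0.9857, 0.7044, 0.8557]), 'orientation': array([-0.5845, -2.597 ,  1.2362])}
cover_grip [358. 259.] 0.73 [ 0.537  -0.0509  0.099 ]
cover_grip [418. 290.] 0.62 [0.4711 0.0873 0.099 ]
nozzle_top [336. 179.] 0.77 [ 0.485  -0.2681  0.163 ]
nozzle_top [316. 175.] 0.63 [ 0.5193 -0.3056  0.163 ]
nozzle_top [372. 186.] 0.43 [ 0.4193 -0.204   0.163 ]
can_stand [330. 236.] 0.95 [ 0.4995 -0.2611  0.    ]
can_stand [373. 222.] 0.8 [ 0.3693 -0.2649  0.    ]
can_stand [314. 209.] 0.61 [ 0.4886 -0.3876  0.    ]
lock_plate [348. 276.] 0.84 [ 0.5297 -0.1035  0.    ]
screwdriver [415. 289.] 0.81 [0.4153 0.0093 0.01  ]
wrench [270. 262.] 0.86 [ 0.68   -0.2257  0.005 ]
padlock [290. 320.] 0.72 [ 0.7107 -0.024   0.011 ]
top {'vfov': 53.8810200957201, 'cx': 325.36251397249447, 'cy': 240.20185238986852, 'dist_coeffs': array([-0.0926,  0.    ,  0.    ,  0.    ,  0.    ]), 'eye': array([ 0.49  , -0.0692,  1.0395]), 'orientation': array([-2.1812
[... 634 characters left out ...]
1.1919,  0.4686, -0.0486,  1.5325,  0.0241,  1.141 , -0.0823]), 'qvel': array([-0.0006,  0.0013,  0.0025,  0.0012, -0.0001,  0.0005, -0.0003]), 'tau': array([  0.0001, -50.7811,  -0.0809, -23.6456,  -0.0613,   0.031 ,
         0.    ]), 'ee_pos': array([0.2676, 0.6197, 0.4048]), 'tool_rot': array([-0.636 , -3.0765, -0.0002]), 'contact_force': array([-0.4523, -0.7163,  0.66  ]), 'wrist_torque': array([-0.0058, -0.0033, -0.0072]), 'gripper_width': 1.0005425038678868}
{'vfov': 65.2565562365873, 'cx': 318.08397001833805, 'cy': 240.91601132839665, 'dist_coeffs': array([0.0011, 0.    , 0.    , 0.    , 0.    ]), 'eye': array([0.2071, 0.6447, 0.3847]), 'orientation': array([2.4497, 1.6097, 0.1969])}
```

View pics/scene0.png

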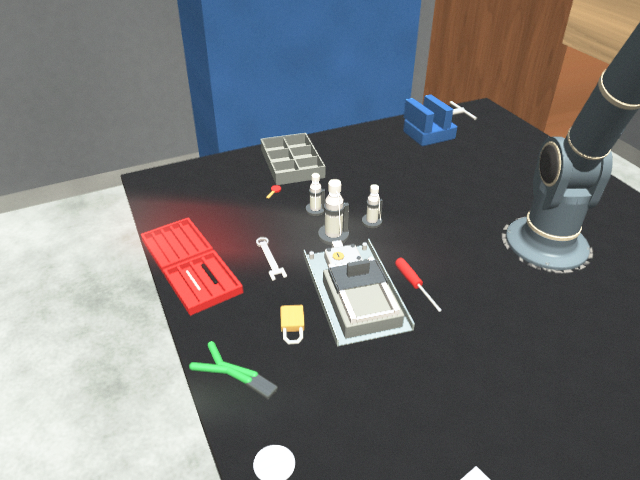

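View pics/top0.png

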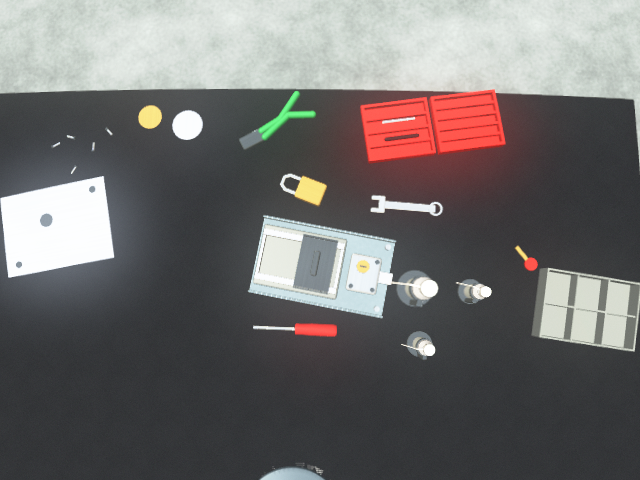

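Three look-alike cans stand in the scene picture: the large one at (333,210), a small one at (316,193) and another small one at (373,206). I choose the large one, next to the tray's bolt end. In the top picture it is at (425,288), with the tray centred at (322,267). The cover is near shut, with its rib at (314,263).

```bash
cat >> h.py <<'E'
def slide(target,s=None):
    s=s or bot.state(); return rot(s['tool_rot']).T@(np.array(target)-s['ee_pos'])
def yawy(v): return np.degrees(np.arctan2(v[0],v[1]))  # angle of dir from +y towards +x
E
python3 - <<'E'
from h import *
np.set_printoptions(precision=4,suppress=True)
ci=camera_info('top')
c=[atz(ci,p,.022)[:2] for p in [(265,217),(395,241),(382,317),(250,291)]]
print(np.array(c)); print(yawy(c[0]-c[1]),yawy(c[3]-c[2]))
s=bot.state(); Rm=rot(s['tool_rot']); print(Rm, yawy(Rm[:,1]))
w=camera_info('wrist'); print('cam axis in tool',Rm.T@rot(w['orientation']), Rm.T@(w['eye']-s['ee_pos']))
print(slide([.56,-.17,.405]))
E
```

```text
[[ 0.6405  0.0712]
 [ 0.5915 -0.2121]
 [ 0.428  -0.1844]
 [ 0.4794  0.0995]]
9.808410717915741 10.269700775372014
[[-0.918   0.3965 -0.    ]
 [ 0.3965  0.918   0.0001]
 [ 0.      0.0001 -1.    ]] 23.359942024927093
cam axis in tool [[-0.0004 -0.9704 -0.2415]
 [ 1.     -0.0003 -0.0005]
 [ 0.0004 -0.2415  0.9704]] [ 0.0655 -0.0011  0.0201]
[-0.5815 -0.609  -0.0003]
```

servo_tool([
  {"slide":[-0.268,-0.314,0],"turn":-13.4},
  {"slide":[-0.268,-0.314,0],"turn":-13.4},
  {"slide":[-0.268,-0.314,0],"turn":-13.4},
  {"slide":[-0.268,-0.314,0],"turn":-13.4},
  {"slide":[-0.268,-0.314,0],"turn":-13.4},
  {"slide":[-0.268,-0.314,0],"turn":-13.4},
  {"slide":[-0.268,-0.314,0],"turn":-13.4},
  {"slide":[-0.268,-0.314,0],"turn":-13.4},
  {"slide":[-0.268,-0.314,0],"turn":-13.4},
  {"slide":[-0.268,-0.314,0],"turn":-13.4},
], hand=0.0)

```text
time: 1.9
ee_pos: [0.3898, 0.2232, 0.4051]
tool_rot: [0.28, 3.128, 0.001]
contact_force: [-0.2, 0.4, -0.1]
gripper_width: 0.173
```

```bash
python3 -c "
from h import *
s=bot.state();print(s['time'],s['ee_pos'],yawy(rot(s['tool_rot'])[:,1]),slide([.51,-.17,.405]),s['gripper_width'])"
```

```text
1.9 [0.38979987 0.22317622 0.40510605] 10.244582773169764 [-1.88210457e-01 -3.65530366e-01  1.25743568e-05] 0.17250977004040502
```

servo_tool([
  {"slide":[-0.188,-0.365,0],"turn":0},
  {"slide":[-0.188,-0.365,0],"turn":0},
  {"slide":[-0.188,-0.365,0],"turn":0},
  {"slide":[-0.188,-0.365,0],"turn":0},
  {"slide":[-0.188,-0.365,0],"turn":0},
  {"slide":[-0.188,-0.365,0],"turn":0},
  {"slide":[-0.188,-0.365,0],"turn":0},
  {"slide":[-0.188,-0.365,0],"turn":0},
  {"slide":[-0.188,-0.365,0],"turn":0},
  {"slide":[-0.188,-0.365,0],"turn":0},
  {"slide":[-0.188,-0.365,0],"turn":0},
])

```text
time: 3.0
ee_pos: [0.5119, -0.1642, 0.4042]
tool_rot: [-0.267, -3.129, -0.003]
contact_force: [0.5, 0.2, -0.3]
gripper_width: 0.005
```

```bash
python3 - <<'E'
from h import *
np.set_printoptions(precision=4,suppress=True)
s=bot.state();print(s['time'],s['ee_pos'],s['gripper_width'],yawy(rot(s['tool_rot'])[:,1]))
ci,im=snap('wrist','w1')
H={'cover_grip':.099,'nozzle_top':.163,'can_stand':0,'lock_plate':0}
vis=im.copy()
for t,z in H.items():
    for d in tip_of('wrist',t)[:3]:
        print(t,np.round(d['at']),round(d['confidence'],2),atz(ci,d['at'],z)); cv2.circle(vis,tuple(int(v) for v in d['at']),4,(255,0,0),1)
cv2.imwrite('pics/w1m.png',vis[:,:,::-1])
E
```

```text
3.0 [ 0.5119 -0.1642  0.4042] 0.004913327593584836 9.755138228763974
cover_grip [478. 246.] 0.59 [ 0.542  -0.0423  0.099 ]
nozzle_top [129.  70.] 0.87 [ 0.3889 -0.2487  0.163 ]
nozzle_top [163. 256.] 0.69 [ 0.4942 -0.2583  0.163 ]
nozzle_top [ 31. 256.] 0.65 [ 0.4802 -0.3379  0.163 ]
can_stand [184.  91.] 0.74 [ 0.3729 -0.2711  0.    ]
can_stand [110. 226.] 0.67 [ 0.4873 -0.3812  0.    ]
can_stand [226. 210.] 0.64 [ 0.4918 -0.2584  0.    ]
lock_plate [382. 221.] 0.83 [ 0.5313 -0.1008  0.    ]
```

View pics/w1m.png

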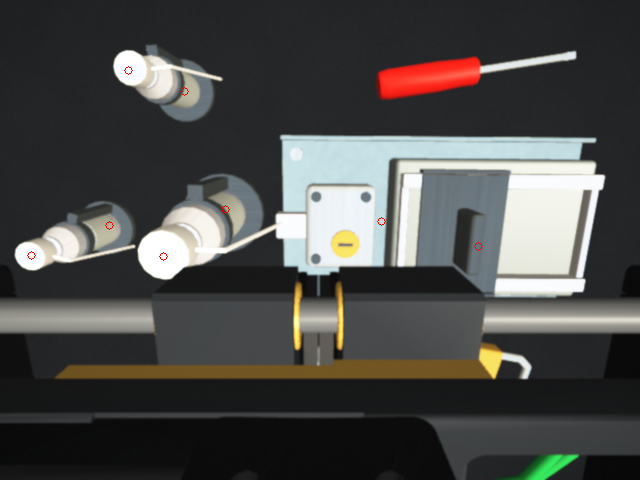

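The wrist view shows the large can's cap at (163,256). The small ones are at (129,70) and (31,256). The rib is at (478,246), and the three views agree to a few mm. I move above the nozzle.

servo_tool([
  {"slide":[0.003,-0.092,0.03],"turn":0},
  {"slide":[0.003,-0.092,0.03],"turn":0},
  {"slide":[0.003,-0.092,0.03],"turn":0},
  {"slide":[0.003,-0.092,0.03],"turn":0},
  {"slide":[0.003,-0.092,0.03],"turn":0},
])

```text
time: 3.75
ee_pos: [0.4929, -0.2556, 0.3749]
tool_rot: [0.269, 3.129, 0.002]
contact_force: [-0.1, 0.3, 1.0]
gripper_width: 0.003
```

```bash
python3 - <<'E'
from h import *
np.set_printoptions(precision=4,suppress=True)
s=bot.state();print(s['time'],s['ee_pos'],s['contact_force'])
ims=[]
for c in ('scene','top','wrist'):
    ci,im=snap(c,c+'2')
    for d in tip_of(c,'nozzle_top')[:3]: print(c,np.round(d['at']),round(d['confidence'],2),atz(ci,d['at'],.163))
    if c=='wrist': ims.append(im[200:440,0:480]);continue
    tip=s['ee_pos']-[0,0,.182]
    p=proj(ci,[tip,[.493,-.259,.163]]).astype(int); 
    x,y=p[1]; cr=cv2.resize(im[y-40:y+40,x-40:x+40],(400,400),interpolation=cv2.INTER_CUBIC)
    for q,col in zip(p,((255,0,0),(0,0,255))): cv2.circle(cr,tuple(int(v) for v in (q-[x-40,y-40])*5),5,col,1)
    ims.append(cr)
cv2.imwrite('pics/c2.png',np.hstack(ims[:2])[:,:,::-1])
E
```

```text
3.75 [ 0.4929 -0.2556  0.3749] [-0.1311  0.2879  0.9572]
scene [318. 175.] 0.67 [ 0.5158 -0.3045  0.163 ]
scene [373. 186.] 0.62 [ 0.4165 -0.2075  0.163 ]
scene [335. 182.] 0.58 [ 0.4908 -0.2575  0.163 ]
top [430. 350.] 0.49 [ 0.3779 -0.2573  0.163 ]
top [433. 287.] 0.46 [ 0.4923 -0.2633  0.163 ]
wrist [262.  62.] 0.84 [ 0.385 -0.265  0.163]
wrist [136. 273.] 0.6 [ 0.4761 -0.3533  0.163 ]
```

View pics/c2.png

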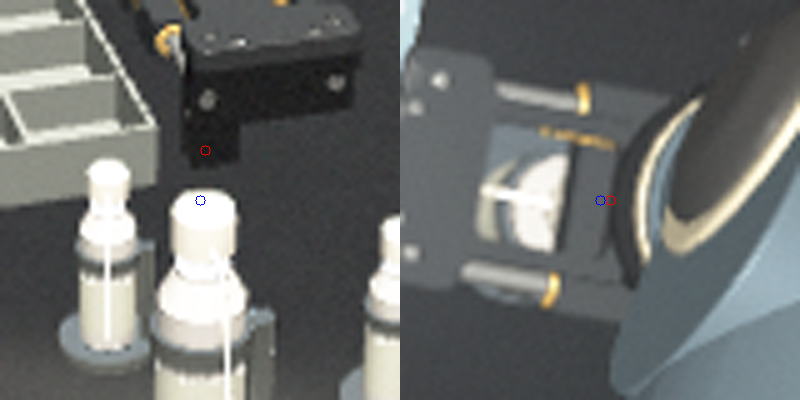

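The crop shows the closed fingertips just above the large can's cap, which sits at (203,200) in the crop and agrees within ~3 mm. I lower near contact.

servo_tool([
  {"slide":[0,-0.003,0.015],"turn":0},
  {"slide":[0,-0.003,0.027],"turn":0},
  {"slide":[0,-0.003,0.027],"turn":0},
  {"slide":[0,-0.003,0.027],"turn":0},
])

```text
time: 4.45
ee_pos: [0.4918, -0.2597, 0.3475]
tool_rot: [-0.273, -3.129, -0.0]
contact_force: [-0.6, -0.0, -0.2]
gripper_width: 0.008
```

Now press to ~7 mm below top, watching force.

servo_tool([
  {"slide":[0,0,0.004],"turn":0},
  {"slide":[0,0,0.007],"turn":0},
  {"slide":[0,0,0.009],"turn":0},
  {"slide":[0,0,0.01],"turn":0},
])

```text
time: 4.85
ee_pos: [0.4921, -0.2602, 0.3395]
tool_rot: [0.273, 3.128, 0.001]
contact_force: [-3.4, 2.3, 16.4]
gripper_width: 0.005
```

servo_tool([
  {"slide":[0,0,0.001],"turn":0},
  {"slide":[0,0,0.001],"turn":0},
  {"slide":[0,0,0.001],"turn":0},
  {"slide":[0,0,0.001],"turn":0},
])

```text
time: 5.25
ee_pos: [0.492, -0.2603, 0.3395]
tool_rot: [0.273, 3.127, 0.001]
contact_force: [-4.4, 2.8, 17.2]
gripper_width: 0.006
```

servo_tool([
  {"slide":[0,0,-0.025],"turn":0},
  {"slide":[0,0,-0.05],"turn":0},
  {"slide":[0,0,-0.05],"turn":0},
])

```text
time: 5.55
ee_pos: [0.4925, -0.2607, 0.3899]
tool_rot: [0.272, 3.123, -0.003]
contact_force: [0.2, 0.5, 0.3]
gripper_width: 0.007
```

servo_tool([
  {"slide":[0.015,0.216,0],"turn":0},
  {"slide":[0.015,0.216,0],"turn":0},
  {"slide":[0.015,0.216,0],"turn":0},
  {"slide":[0.015,0.216,0],"turn":0},
  {"slide":[0.015,0.216,0],"turn":0},
  {"slide":[0.015,0.216,0],"turn":0},
  {"slide":[0.015,0.216,0],"turn":0},
  {"slide":[0.015,0.216,0],"turn":0},
], hand=0.045)

```text
time: 6.35
ee_pos: [0.5141, -0.0465, 0.3865]
tool_rot: [-0.278, -3.129, 0.001]
contact_force: [-0.0, -0.2, 0.2]
gripper_width: 0.511
```

```bash
python3 - <<'E'
from h import *
np.set_printoptions(precision=4,suppress=True)
s=bot.state();print(s['time'],s['ee_pos'],s['gripper_width'],yawy(rot(s['tool_rot'])[:,1]))
ci,im=snap('wrist','w3'); vis=im.copy()
for t,z in {'cover_grip':.099,'lock_plate':0}.items():
    for d in tip_of('wrist',t)[:2]:
        print(t,np.round(d['at']),round(d['confidence'],2),atz(ci,d['at'],z)); cv2.circle(vis,tuple(int(v) for v in d['at']),4,(255,0,0),1)
cv2.imwrite('pics/w3m.png',vis[:,:,::-1])
E
```

```text
6.35 [ 0.5141 -0.0465  0.3865] 0.5110020386235415 10.146766676776362
cover_grip [331. 276.] 0.68 [ 0.5431 -0.0434  0.099 ]
lock_plate [268. 240.] 0.91 [ 0.5288 -0.1021  0.    ]
lock_plate [330. 275.] 0.24 [ 0.5763 -0.0467  0.    ]
```

View pics/w3m.png

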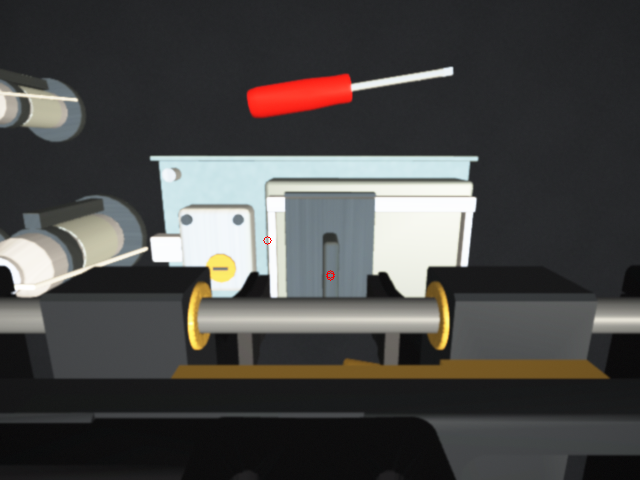

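The wrist view shows the rib at (331,276), square to the jaws and between the fingers. It agrees with the plate pose (55 mm plus a few mm).

servo_tool([
  {"slide":[-0.025,0.008,0.03],"turn":0},
  {"slide":[-0.025,0.008,0.07],"turn":0},
  {"slide":[-0.025,0.008,0.1],"turn":0},
  {"slide":[-0.025,0.008,0.12],"turn":0},
  {"slide":[-0.025,0.008,0.132],"turn":0},
  {"slide":[-0.025,0.008,0.134],"turn":0},
  {"slide":[-0.025,0.008,0.134],"turn":0},
])

```text
time: 7.2
ee_pos: [0.5407, -0.0415, 0.2532]
tool_rot: [0.274, 3.129, 0.0]
contact_force: [0.6, 0.8, 0.3]
gripper_width: 0.515
```

servo_tool([
  {"slide":[0,0,0],"turn":0},
  {"slide":[0,0,0],"turn":0},
  {"slide":[0,0,0],"turn":0},
  {"slide":[0,0,0],"turn":0},
  {"slide":[0,0,0],"turn":0},
], hand=0.0, grip_force=20)

```text
time: 7.7
ee_pos: [0.5404, -0.041, 0.253]
tool_rot: [0.272, 3.129, 0.0]
contact_force: [1.0, -1.5, 1.6]
gripper_width: 0.149
```

servo_tool([
  {"slide":[0,0.012,0],"turn":0},
  {"slide":[0,0.026,0],"turn":0},
  {"slide":[0,0.04,0],"turn":0},
  {"slide":[0,0.054,0],"turn":0},
  {"slide":[0,0.066,0],"turn":0},
  {"slide":[0,0.072,0],"turn":0},
  {"slide":[0,0.074,0],"turn":0},
  {"slide":[0,0.074,0],"turn":0},
])

```text
time: 8.5
ee_pos: [0.5534, 0.0312, 0.253]
tool_rot: [0.274, 3.129, -0.002]
contact_force: [0.4, -4.3, 4.7]
gripper_width: 0.133
```

servo_tool([
  {"slide":[0,0.002,0],"turn":0},
  {"slide":[0,0.004,0],"turn":0},
  {"slide":[0,0.004,0],"turn":0},
])

```text
time: 8.8
ee_pos: [0.5536, 0.0319, 0.2529]
tool_rot: [-0.277, -3.129, 0.009]
contact_force: [-1.9, -12.2, 5.8]
gripper_width: 0.134
```

At the stop: force rises with no motion, and the rib position matches 55+80 mm. I release, go up, and move over the button.

servo_tool([
  {"slide":[0,-0.003,0],"turn":0},
  {"slide":[0,-0.003,0],"turn":0},
  {"slide":[0,-0.003,0],"turn":0},
  {"slide":[0,-0.003,-0.03],"turn":0},
  {"slide":[0,-0.003,-0.07],"turn":0},
  {"slide":[0,-0.003,-0.1],"turn":0},
  {"slide":[0,-0.003,-0.13],"turn":0},
], hand=0.04)

```text
time: 9.5
ee_pos: [0.5531, 0.034, 0.3839]
tool_rot: [-0.27, -3.13, -0.001]
contact_force: [0.3, -0.0, -0.1]
gripper_width: 0.452
```

servo_tool([
  {"slide":[0.025,-0.08,0],"turn":0},
  {"slide":[0.025,-0.08,0],"turn":0},
  {"slide":[0.025,-0.08,0],"turn":0},
  {"slide":[0.025,-0.08,0],"turn":0},
], hand=0.0)

```text
time: 9.9
ee_pos: [0.5147, -0.0412, 0.3827]
tool_rot: [0.273, 3.13, 0.002]
contact_force: [0.9, -0.0, -0.5]
gripper_width: 0.183
```

```bash
python3 - <<'E'
from h import *
np.set_printoptions(precision=4,suppress=True)
s=bot.state();print(s['time'],s['ee_pos'],s['gripper_width'],yawy(rot(s['tool_rot'])[:,1]))
ci,im=snap('wrist','w4'); vis=im.copy()
for t,z in {'cover_grip':.099,'button_top':.054,'lock_plate':0}.items():
    for d in tip_of('wrist',t)[:2]:
        print(t,np.round(d['at']),round(d['confidence'],2),atz(ci,d['at'],z)); cv2.circle(vis,tuple(int(v) for v in d['at']),4,(255,0,0),1)
cv2.imwrite('pics/w4m.png',vis[:,:,::-1])
E
```

```text
9.9 [ 0.5147 -0.0412  0.3827] 0.18255551478517343 9.976728690995229
cover_grip [423. 276.] 0.72 [0.5547 0.0302 0.099 ]
button_top [317. 260.] 0.86 [ 0.5416 -0.0475  0.054 ]
lock_plate [261. 240.] 0.86 [ 0.5283 -0.1023  0.    ]
lock_plate [316. 258.] 0.61 [ 0.5562 -0.0516  0.    ]
```

View pics/w4m.png

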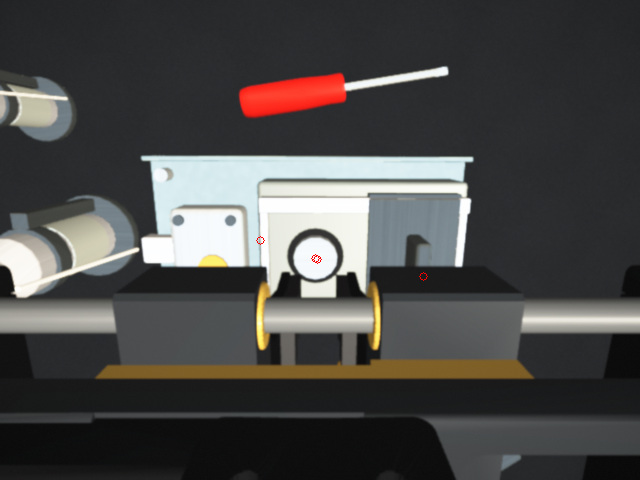

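The button at (317,260) is uncovered, at (0.541,-0.048), where the plate pose puts it. The cover rib is still at the open position.

servo_tool([
  {"slide":[-0.027,0,0.03],"turn":0},
  {"slide":[-0.027,0,0.07],"turn":0},
  {"slide":[-0.027,0,0.11],"turn":0},
  {"slide":[-0.027,0,0.13],"turn":0},
  {"slide":[-0.027,0,0.14],"turn":0},
  {"slide":[-0.027,0,0.14],"turn":0},
  {"slide":[-0.027,0,0.14],"turn":0},
])

```text
time: 10.8
ee_pos: [0.5422, -0.046, 0.2435]
tool_rot: [0.272, 3.128, 0.0]
contact_force: [0.9, 0.8, -0.1]
gripper_width: 0.003
```

servo_tool([
  {"slide":[0,-0.002,0.006],"turn":0},
  {"slide":[0,-0.002,0.01],"turn":0},
  {"slide":[0,-0.002,0.013],"turn":0},
  {"slide":[0,-0.002,0.015],"turn":0},
  {"slide":[0,-0.002,0.016],"turn":0},
  {"slide":[0,-0.002,0.016],"turn":0},
])

```text
time: 11.4
ee_pos: [0.542, -0.0488, 0.2302]
tool_rot: [0.273, 3.127, 0.003]
contact_force: [-6.1, 1.2, 26.6]
gripper_width: 0.003
```

Fully down: 0.230 matches the expected bottom, and the force is well above 5 N. I release and go up.

servo_tool([
  {"slide":[0,0,0],"turn":0},
  {"slide":[0,0,0],"turn":0},
  {"slide":[0,0,-0.03],"turn":0},
  {"slide":[0,0,-0.07],"turn":0},
  {"slide":[0,0,-0.1],"turn":0},
  {"slide":[0,0,-0.1],"turn":0},
])

```text
time: 12.0
ee_pos: [0.5424, -0.0487, 0.3309]
tool_rot: [0.272, 3.121, 0.002]
contact_force: [0.8, 0.0, -0.1]
gripper_width: 0.004
```

```bash
python3 -c "
from h import *
s=bot.state();print(s['time'],s['ee_pos'],s['contact_force'],yawy(rot(s['tool_rot'])[:,1]),slide([.5535,.032,.33]))"
```

```text
12.0 [ 0.54235649 -0.04870129  0.33085284] [ 0.75481582  0.01929879 -0.0569565 ] 9.971462153755557 [0.00300717 0.08140977 0.00100488]
```

servo_tool([
  {"slide":[0.003,0.081,0],"turn":0},
  {"slide":[0.003,0.081,0],"turn":0},
  {"slide":[0.003,0.081,0],"turn":0},
  {"slide":[0.003,0.081,0],"turn":0},
  {"slide":[0.003,0.081,0],"turn":0},
], hand=0.045)

```text
time: 12.5
ee_pos: [0.5518, 0.0307, 0.3261]
tool_rot: [-0.276, -3.128, 0.002]
contact_force: [-0.1, 0.3, 0.1]
gripper_width: 0.375
```

servo_tool([
  {"slide":[0,0,0.03],"turn":0},
  {"slide":[0,0,0.06],"turn":0},
  {"slide":[0,0,0.075],"turn":0},
  {"slide":[0,0,0.077],"turn":0},
  {"slide":[0,0,0.077],"turn":0},
])

```text
time: 13.0
ee_pos: [0.5522, 0.0308, 0.2497]
tool_rot: [-0.276, -3.129, 0.001]
contact_force: [0.3, -0.4, 0.4]
gripper_width: 0.515
```

servo_tool([
  {"slide":[0,0,0],"turn":0},
  {"slide":[0,0,0],"turn":0},
  {"slide":[0,0,0],"turn":0},
  {"slide":[0,0,0],"turn":0},
  {"slide":[0,0,0],"turn":0},
], hand=0.0, grip_force=20)

```text
time: 13.5
ee_pos: [0.5522, 0.0318, 0.25]
tool_rot: [0.272, 3.129, -0.001]
contact_force: [-1.8, -11.3, 3.8]
gripper_width: 0.15
```

Gripped. Now I slide shut (80 mm).

servo_tool([
  {"slide":[0,-0.012,0],"turn":0},
  {"slide":[0,-0.026,0],"turn":0},
  {"slide":[0,-0.04,0],"turn":0},
  {"slide":[0,-0.054,0],"turn":0},
  {"slide":[0,-0.067,0],"turn":0},
  {"slide":[0,-0.075,0],"turn":0},
  {"slide":[0,-0.078,0],"turn":0},
  {"slide":[0,-0.079,0],"turn":0},
  {"slide":[0,-0.08,0],"turn":0},
])

```text
time: 14.4
ee_pos: [0.5381, -0.0478, 0.25]
tool_rot: [-0.275, -3.129, -0.001]
contact_force: [-0.8, 4.9, 6.1]
gripper_width: 0.139
```

servo_tool([
  {"slide":[0,-0.001,0],"turn":0},
  {"slide":[0,-0.002,0],"turn":0},
  {"slide":[0,-0.002,0],"turn":0},
])

```text
time: 14.7
ee_pos: [0.538, -0.0481, 0.25]
tool_rot: [-0.272, -3.129, -0.004]
contact_force: [-1.6, 4.5, 5.8]
gripper_width: 0.136
```

servo_tool([
  {"slide":[0,-0.002,0],"turn":0},
  {"slide":[0,-0.004,0],"turn":0},
  {"slide":[0,-0.004,0],"turn":0},
])

```text
time: 15.0
ee_pos: [0.5379, -0.049, 0.25]
tool_rot: [-0.269, -3.13, -0.01]
contact_force: [-0.2, 13.5, 5.1]
gripper_width: 0.136
```

servo_tool([
  {"slide":[0,0,0],"turn":0},
  {"slide":[0,0,0],"turn":0},
  {"slide":[0,0.004,0],"turn":0},
  {"slide":[0,0.004,-0.03],"turn":0},
  {"slide":[0,0.004,-0.07],"turn":0},
  {"slide":[0,0.004,-0.11],"turn":0},
  {"slide":[0.025,0.004,-0.14],"turn":0},
  {"slide":[0.025,0.004,-0.14],"turn":0},
  {"slide":[0.025,0.004,-0.14],"turn":0},
], hand=0.045)

```text
time: 15.9
ee_pos: [0.513, -0.0452, 0.3898]
tool_rot: [0.274, 3.129, 0.0]
contact_force: [0.1, -0.5, -0.6]
gripper_width: 0.518
```

```bash
python3 - <<'E'
from h import *
np.set_printoptions(precision=4,suppress=True)
s=bot.state();print(s['time'],s['ee_pos'],s['contact_force'])
H={'cover_grip':.099,'nozzle_top':.163,'screwdriver':.01,'wrench':0.005,'padlock':.011}
for c in ('wrist','top','scene'):
    ci,im=snap(c,c+'5')
    for t,z in H.items():
        for d in tip_of(c,t)[:3]: print(c,t,np.round(d['at']),round(d['confidence'],2),atz(ci,d['at'],z))
a=cv2.imread('pics/wrist5.png'); b=cv2.imread('pics/scene5.png')[150:350,230:470]
cv2.imwrite('pics/f5.png',np.hstack([a[140:340,130:500],cv2.resize(b,(240,200))]) )
E
```

```text
15.9 [ 0.513  -0.0452  0.3898] [ 0.1016 -0.5034 -0.6475]
wrist cover_grip [319. 274.] 0.56 [ 0.54   -0.0501  0.099 ]
wrist screwdriver [348.  92.] 0.97 [0.4051 0.0006 0.01  ]
top cover_grip [343. 270.] 0.47 [ 0.525  -0.0981  0.099 ]
top nozzle_top [430. 289.] 0.76 [ 0.4889 -0.2566  0.163 ]
top nozzle_top [428. 349.] 0.7 [ 0.3788 -0.2536  0.163 ]
top nozzle_top [486. 289.] 0.58 [ 0.4892 -0.3637  0.163 ]
top wrench [401. 204.] 0.64 [ 0.6767 -0.229   0.005 ]
top padlock [310. 192.] 0.93 [ 0.6986 -0.0254  0.011 ]
scene cover_grip [359. 257.] 0.98 [ 0.5321 -0.0559  0.099 ]
scene nozzle_top [331. 184.] 0.67 [ 0.5023 -0.2559  0.163 ]
scene nozzle_top [418. 290.] 0.64 [0.5141 0.1383 0.163 ]
scene nozzle_top [317. 173.] 0.4 [ 0.5125 -0.3126  0.163 ]
scene screwdriver [416. 289.] 0.66 [0.4128 0.0105 0.01  ]
scene wrench [270. 259.] 0.97 [ 0.6767 -0.2336  0.005 ]
scene wrench [291. 323.] 0.44 [ 0.7096 -0.021   0.005 ]
scene padlock [332. 182.] 0.63 [ 0.3913 -0.4727  0.011 ]
scene padlock [291. 322.] 0.55 [ 0.7107 -0.0174  0.011 ]
```

View pics/f5.png

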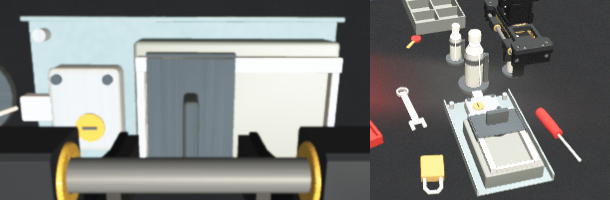

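The picture shows the cover shut, with the rib at crop (190,125), which is world (0.540,-0.050). That is the shut position. The bystanders are where they were and the gripper is clear.

```bash
python3 -c "
from h import *
print(bot.close_job(), bot.state()['time'])"
```

```text
the job is handed in; nothing more can be done
the job is handed in; nothing more can be done
```

The job is done and handed in at about 16 s on the robot's clock, well under the 72 s limit; no verdict was reported.

- **Nozzle:** I pressed the large can's cap onto its bottom stop with about 17 N for roughly 0.4 to 0.5 s, with the cover still near shut, then released it. I did not measure the cap's height after it sprang back.
- **Cover open:** I slid it to the open stop. The force rose to about 12 N with no further motion, and the rib was 135 mm from the tray origin as expected.
- **Button:** I pressed it fully down with about 27 N, at the tool height expected for its bottom stop, then released it.
- **Cover shut:** I slid it back about 81 mm to the shut stop, where the force rose to about 13 N. After letting go, the wrist camera put the rib within about 2 mm of the shut position.
- **Bystanders:** The screwdriver, wrench and padlock were found where they started, within the networks' error. The gripper was clear of everything when I handed in.

**Disagreements:**
- In the last check the top camera put the cover grip about 48 mm off, at low confidence (0.47), probably because the gripper hid the rib.
- The scene camera gave some low-to-middling-confidence false hits. Its own cover grip reading was about 10 mm from the wrist camera's.

For these I relied on the wrist view and the stop forces.

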